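Load a keyed reagent drum into a sloping analyser deck

TASK

Load the grey reagent drum into the round well in the sloping top of the white analyser: turn it so that the tab on its side matches the slot in the wall of the well, let it drop fully home onto the well's floor and let go of it. Do not shift or knock over the jar, the slide box or the mug.

Things in the scene. Friction and masses are not known exactly. Their poses are not given: they have to be found in the camera images.
- drum: Loose grey plastic reagent drum, upright on the bench, about 220 g: cylinder 72 mm in diameter, 45 mm high, foot chamfered 4 mm. Origin: centre of its underside; z: its axis, up; x points from the axis through its one side tab. The tab is 16 mm wide, reaches 48 mm from the axis (12 mm proud) and runs from 4 mm above the underside to the drum's top.
- drum_fin (a point): Middle of the grip fin on the drum's top, on its axis, 63.5 mm above the underside; drum's axes. The fin is 50 mm long along the drum's x, 14 mm thick along its y, and rises from 45 to 82 mm above the underside. Pinch it across its thickness.
- analyser: Fixed white wedge-shaped analyser, footprint about 220 by 260 mm. Origin: centre of its underside, z up; x points horizontally to its high back. Its deck, 250 mm along the slope and 260 mm wide, slopes 30 degrees and rises towards x from 70 to 195 mm; display and buttons on it are nearly flush.
- well: Round well in the deck, 77 mm in diameter, 25 mm deep, upright walls, black floor. Origin: centre of its floor, 110 mm above the bench. z: square to the deck, out of the well, 30 degrees off vertical; x: in the deck, straight up the slope through the middle of the slot. With the drum home its origin and axes match these, and its fin and upper 20 mm stand proud.
- well_slot (a point): Outer end of the well's only slot, at floor height, 52 mm from the well's axis, in its uphill wall. The slot takes the drum's tab: 24 mm wide, open at the top, as deep as the well.
- jar: Bystander: loose clear capped jar, 60 mm in diameter, 85 mm high. Origin: centre of the underside, z up.
- slidebox: Bystander: loose flat blue slide box, 102 by 182 by 38 mm high (long side along its y). Origin: centre of the underside, z up.
- mug: Bystander: loose white mug, 80 mm in diameter, 95 mm high, handle at its +y. Origin: centre of the underside, z up.
Things that resemble listed ones, but are neither listed nor needed, are in the scene too. Leave any orange or pink look-alike of the drum alone.

How it is judged:
At the end, for the whole second after the job is handed in: The drum is home in the well with its tab in the slot: its underside within 5 mm of the well's floor, its origin within 8 mm of the well's, its axis within 0.08 rad of the well's and its tab within 0.15 rad of the slot's direction; it is at rest (z of drum in the frame of well below 0.005 m and distance between drum and well below 0.008 m and angle between the z axis of drum and the z axis of well, either way round below 0.08 rad and angle between the x axis of drum and the x axis of well, either way round below 0.15 rad and linear speed of drum below 0.01 m/s); the robot touches nothing.
It fails at once if the jar is shifted by more than 20 mm or tipped (distance of jar from where it was at the start of the episode above 0.02 m or angle between jar's own z axis and vertical above 0.3 rad).
It fails at once if the slide box is shifted by more than 20 mm or tipped (distance of slidebox from where it was at the start of the episode above 0.02 m or angle between slidebox's own z axis and vertical above 0.3 rad).
It fails at once if the mug is shifted by more than 20 mm or tipped (distance of mug from where it was at the start of the episode above 0.02 m or angle between mug's own z axis and vertical above 0.3 rad).
It also fails if it takes over 42 s, if anything falls off the work surface, if the arm or the gripper's body presses on something with over 40 N, if the wrist force passes 120 N, or if a joint passes its speed limit or range.

ROBOT

A 6-joint arm with a two-finger parallel gripper is mounted at the origin on the work surface. World frame = base frame: x ahead of the robot, y to its left, z up, the work surface at z = 0. Lengths are in m, angles in rad, forces in N, time in s.
With the tool pointing down it reaches from about 0.225 to 0.875 m from the base axis. Payload 3.4 kg.
Tool frame: the origin (TCP) lies at the very end of the fingers, on their centre line; the grasp point (between the pads) lies 19 mm behind it; z points along the fingers, x is the direction in which the jaws open and shut, and the axes are right-handed (so a half turn about z gives the same grasp; the last joint's range is limited). The gripper opens to 85 mm and grips with 20 to 120 N. Pads are 22 mm wide; open, the fingers measure 114 mm over their backs; the gripper's body (76 mm by 85 mm) begins 54 mm behind the grasp point. The pads swing forward as they close: fully open they stand 13 mm farther back than shut.
Start: joints at [1.101, 0.276, 1.505, -0, 1.361, -0.121], TCP at [0.197, 0.54, 0.204] pointing down, gripper open.
Joint ranges: [-2.89, 2.89], [-0.75, 2.08], [0.22, 2.7], [-1.18, 4.32], [0.11, 2.71], [-2.7, 2.7]. Speed limits (rad/s): [2.57, 2.57, 3.14, 3.14, 3.14, 3.14].

INTERFACE

Orientations are given as a unit quaternion [w, x, y, z].
In Python, from rig import manip gives the robot as it stands.
- The arm moves only by the tool send_rows, never from a script. Its argument "increments" is a list of rows, each a list of 5 numbers: the opening, from 0 (shut) to 1 (fully open), then the shift along the tool's x, y, z in m, then the turn about the tool's z in rad. A call has 1 to 8 rows; each row shifts and turns the commanded pose from where the row before left it, along the tool's axes as they then stand; what a row does not reach is not made up. A row lasts 1/8 s, in which the tool goes at most 62.5 mm and 10.7 degrees, less where a joint would pass 70% of its speed; a pose out of reach is approached as far as the arm can. A call is refused whole if a number of a shift passes 0.0625 or a number of a turn 0.188, either way. A call with a gripper value outside its range is refused whole. The fingers move at their own pace and stop on an object; "squeeze" is the grip in N (left out, the last holds). Time passes only in rows, so rows that do not move let the fingers close. It gives the time, the measured TCP pose, the force and the opening at its end, in the units of the state.
- manip.get_state(): the state, without advancing time (a new reading comes with each control period).
- manip.get_image(name): name is "scene" or "top" or "wrist"; returns the picture (400x640x3 uint8, red, green, blue); there is no depth.
- manip.calibration(name): a dict with "fx", "fy", "cx", "cy" (pixels), "distortion" ([k1, k2, p1, p2, k3] as OpenCV has them; the pictures are not rectified), "camera_from_world" (4x4, takes a point from world to camera coordinates). Camera axes: x right, y up, looking along -z (the intrinsics and any distortion apply to the point x, -y, -z); pixel columns grow to the right and rows downward; lengths in m; the calibration is good to about 2 mm. A picture is of the moment at which its call begins: read the wrist's pose just before it. calibration takes no time and is no camera call; for the wrist camera it gives the pose at the moment of the call.
- manip.sign_off(): hands the job in, once; it reports no verdict.
The state is a dict: "clock": time; "qpos": joint angles; "qd": joint speeds; "effort": joint torques, N m; "position": TCP position; "ee_rot": TCP orientation; "contact_force": force on the tool from outside, world axes, zero at the start; "moment": the same for the moment, N m; "width": finger opening in m.
Only numpy, scipy, OpenCV 4.12 (cv2) and the standard library are available. Lean on these libraries where they do the work, as an engineer would, in place of code of your own. Each camera call takes 0.05 s, during which the arm holds its last target.

## Working session

There is one attempt and no reset: what is moved stays moved. The work goes in short steps, Python scripts to look and compute and a tool call to move; the robot and the scene stay as the last step left them, time stands still between calls to the robot, and variables do not carry over. Pictures are saved under pics/ and viewed, and the job is handed in when it is done.

Besides the shell and the picture viewer there is one more tool, called after "Emit:" in YAML: its name, and indented under it one key for each argument. send_rows: Moves the arm, as the interface text tells. Its arguments: {"type":"object","properties":{"increments":{"type":"array","items":{"type":"array","items":{"type":"number"}}},"squeeze":{"type":"number"}},"required":["increments"]}

```bash
ls; mkdir -p pics
cat > h.py <<'E'
import numpy as np, cv2
from rig import manip
def cal(n):
    c=manip.calibration(n); K=np.array([[c['fx'],0,c['cx']],[0,c['fy'],c['cy']],[0,0,1]]);return K,np.array(c['distortion'],float),np.array(c['camera_from_world'])
def ray(C,uv):
    K,d,T=C; p=cv2.undistortPoints(np.array(uv,float).reshape(-1,1,2),K,d).reshape(-1,2)
    v=np.c_[p[:,0],-p[:,1],-np.ones(len(p))]; R=T[:3,:3]
    return -R.T@T[:3,3], v@R
def onz(C,uv,z):
    o,v=ray(C,uv); return o+v*((z-o[2])/v[:,2])[:,None]
def onplane(C,uv,p0,n):
    o,v=ray(C,uv); return o+v*(((np.array(p0)-o)@n)/(v@n))[:,None]
def proj(C,P):
    K,d,T=C; P=np.array(P,float).reshape(-1,3); q=P@T[:3,:3].T+T[:3,3]; q=q*[1,-1,-1]
    return cv2.projectPoints(q.reshape(-1,1,3),np.zeros(3),np.zeros(3),K,d)[0].reshape(-1,2)
def save(n,im): cv2.imwrite(f'pics/{n}.png',im[...,::-1])
E
python3 - <<'E'
from h import *
s=manip.get_state();print(s)
import pickle
D={}
for n in ['scene','top','wrist']:
    D[n+'c']=cal(n); im=manip.get_image(n); save(n+'0',im); print(n,D[n+'c'][2].round(3).tolist(),D[n+'c'][0][0,0],D[n+'c'][1])
    D[n]=im
pickle.dump(D,open('d0.pkl','wb'))
E
```

```text
pics
{'clock': 0.0, 'qpos': array([ 1.10099329e+00,  2.76606405e-01,  1.50613050e+00,  2.16569138e-05,
        1.36071664e+00, -1.20996005e-01]), 'qd': array([ 5.30897282e-05,  1.77510831e-03, -1.95929521e-04, -8.44954243e-04,
        6.34928244e-04, -2.44105180e-04]), 'effort': array([-1.62523771e-03, -4.16770005e+01, -2.45802158e+01, -4.85433120e-04,
        1.11640131e-02, -1.13160340e-05]), 'position': array([0.19625164, 0.53985371, 0.20333431]), 'ee_rot': array([ 4.28549501e-04,  8.19078758e-01,  5.73680331e-01, -8.25948720e-04]), 'contact_force': array([-0.16651514,  0.34012986,  0.58136969]), 'moment': array([0.00673273, 0.04133012, 0.04068926]), 'width': 0.08552349421280095}
scene [[0.643, 0.766, 0.017, -0.418], [-0.61, 0.499, 0.615, 0.24], [0.463, -0.406, 0.788, -1.741], [0.0, 0.0, 0.0, 1.0]] 515.0019450682315 [-0.1600763  0.         0.         0.         0.       ]
top [[0.073, -0.997, -0.006, 0.033], [0.977, 0.07, 0.199, -0.578], [-0.199, -0.02, 0.98, -1.097], [0.0, 0.0, 0.0, 1.0]] 443.5825160479235 [-0.05530139  0.          0.          0.          0.        ]
wrist [[0.342, 0.94, -0.001, -0.575], [-0.9, 0.328, -0.286, 0.036], [-0.269, 0.099, 0.958, -0.378], [0.0, 0.0, 0.0, 1.0]] 353.31942660208927 [-0.06681636  0.          0.          0.          0.        ]
```

View pics/scene0.png

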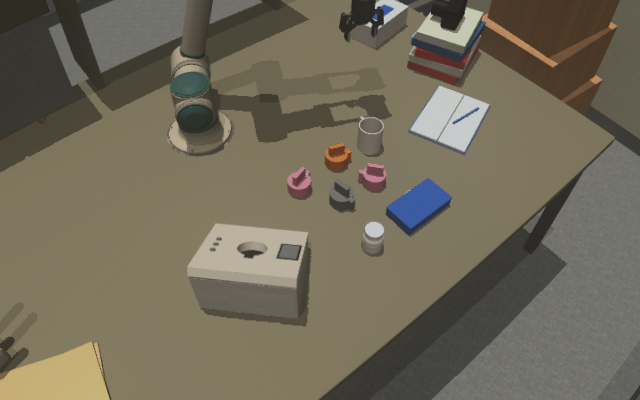

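View pics/top0.png

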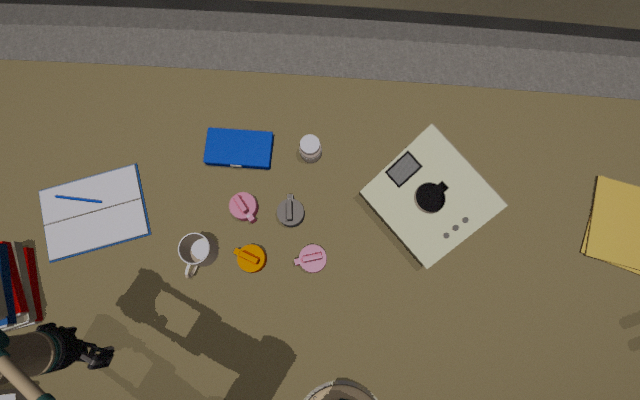

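View pics/wrist0.png

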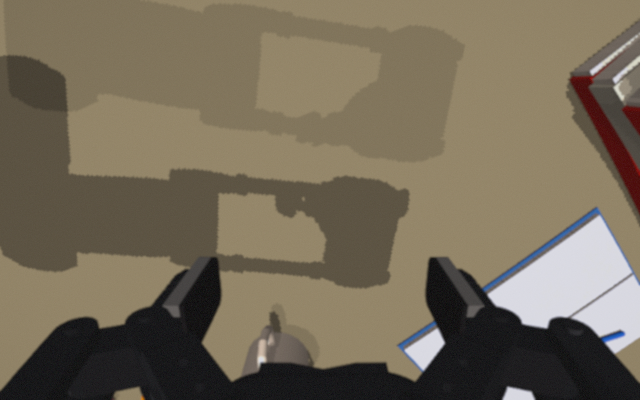

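Run:
```python
from h import *
import pickle
D=pickle.load(open('d0.pkl','rb'))
a=cv2.resize(D['top'][180:240,250:330],None,fx=5,fy=5,interpolation=cv2.INTER_CUBIC)
b=cv2.resize(D['scene'][165:225,305:385],None,fx=5,fy=5,interpolation=cv2.INTER_CUBIC)
c=cv2.resize(D['top'][115:275,350:515],None,fx=3,fy=3,interpolation=cv2.INTER_CUBIC)[:,:400]
save('crop',np.vstack([a,b]))
save('crop2',cv2.resize(D['top'][115:275,350:515],None,fx=3.6,fy=3.6,interpolation=cv2.INTER_CUBIC))
```

```text
(no output)
```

View pics/crop.png

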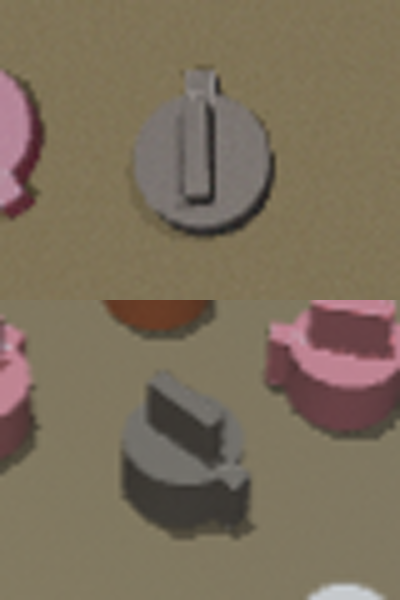

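View pics/crop2.png

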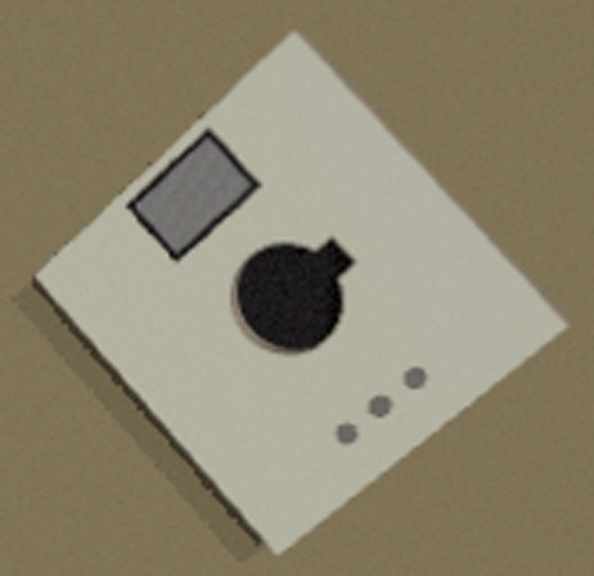

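Run:
```python
from h import *
import pickle
D=pickle.load(open('d0.pkl','rb'))
C=D['topc']; I=D['top']
# deck
hsv=cv2.cvtColor(I,cv2.COLOR_RGB2HSV)
m=((I.min(2)>135)).astype(np.uint8); m[:, :345]=0; m[:,520:]=0; m[:110]=0;m[280:]=0
cn=max(cv2.findContours(m,cv2.RETR_EXTERNAL,cv2.CHAIN_APPROX_NONE)[0],key=cv2.contourArea)
e=0.01
while True:
    ap=cv2.approxPolyDP(cn,e*300,True).reshape(-1,2)
    if len(ap)<=4:break
    e*=1.1
print('corners',ap.tolist())
# refine: line fits
pts=cn.reshape(-1,2).astype(float); L=[]
for i in range(4):
    a,b=ap[i].astype(float),ap[(i+1)%4].astype(float); t=(b-a)/np.linalg.norm(b-a);n=np.array([-t[1],t[0]])
    s=(pts-a)@t; d=abs((pts-a)@n); k=(d<3)&(s>8)&(s<np.linalg.norm(b-a)-8)
    vx,vy,x,y=cv2.fitLine(pts[k].astype(np.float32),cv2.DIST_HUBER,0,.01,.01).ravel(); L.append(((x,y),(vx,vy)))
cor=[]
for i in range(4):
    (p,v),(q,w)=L[i-1],L[i]; s=np.linalg.solve(np.array([v,-np.array(w)]).T.astype(float),np.array(q)-np.array(p)); cor.append(np.array(p)+s[0]*np.array(v))
cor=np.array(cor);print('ref',cor.round(1).tolist())
W=[]
for c in cor:
    hi = (c[0]*0.7-c[1]*0.7) > np.mean(cor@[.7,-.7])
    W.append(onz(C,c,0.195 if hi else 0.07)[0]); print(hi,W[-1].round(4))
W=np.array(W); hi=W[W[:,2]>.1].mean(0); lo=W[W[:,2]<.1].mean(0)
print('edge lens',[np.linalg.norm(W[i]-W[i-1]).round(4) for i in range(4)])
x=(hi-lo); ctr=(hi+lo)/2; yaw=np.arctan2(x[1],x[0])
hh=W[W[:,2]>.1]; ll=W[W[:,2]<.1]
print('deck ctr',ctr,'yaw by mid',yaw,'edges',[np.arctan2(*(q[0]-q[1])[[1,0]]) for q in (hh,ll)])
# black well
n=np.array([-np.sin(np.pi/6)*np.cos(yaw),-np.sin(np.pi/6)*np.sin(yaw),np.cos(np.pi/6)])
b=((I.max(2)<75)).astype(np.uint8); b[:170]=0;b[220:]=0;b[:,:405]=0;b[:,460:]=0
cb=max(cv2.findContours(b,cv2.RETR_EXTERNAL,cv2.CHAIN_APPROX_NONE)[0],key=cv2.contourArea).reshape(-1,2)
xh=np.array([np.cos(np.pi/6)*np.cos(yaw),np.cos(np.pi/6)*np.sin(yaw),.5]);yh=np.cross(n,xh)
P=onplane(C,cb,ctr,n); q=np.c_[(P-ctr)@xh,(P-ctr)@yh]*1000
print('floor/rim contour in deck coords'); print(q.min(0),q.max(0))
k=q[:,0]<q[:,0].min()+75*.8
A=np.c_[2*q[k],np.ones(k.sum())]; s=np.linalg.lstsq(A,(q[k]**2).sum(1),rcond=None)[0]; print('circle',s[:2],np.sqrt(s[2]+s[:2]@s[:2]))
f0=ctr-.025*n; P=onplane(C,cb,f0,n); q=np.c_[(P-f0)@xh,(P-f0)@yh]*1000
A=np.c_[2*q[k],np.ones(k.sum())]; s=np.linalg.lstsq(A,(q[k]**2).sum(1),rcond=None)[0]; print('floor circle',s[:2],np.sqrt(s[2]+s[:2]@s[:2]),'f0',f0)
# light hole in deck mask (rim)
h=(1-m)*0; 
holes=cv2.findContours(m,cv2.RETR_CCOMP,cv2.CHAIN_APPROX_NONE); 
for c in holes[0]:
    if 600<cv2.contourArea(c)<2500: 
        c=c.reshape(-1,2);P=onplane(C,c,ctr,n); q=np.c_[(P-ctr)@xh,(P-ctr)@yh]*1000; k=q[:,0]<q[:,0].min()+62
        A=np.c_[2*q[k],np.ones(k.sum())]; s=np.linalg.lstsq(A,(q[k]**2).sum(1),rcond=None)[0]; print('hole',c.mean(0),s[:2],np.sqrt(s[2]+s[:2]@s[:2]),q.min(0),q.max(0)); t=q[q[:,0]>48-8+s[0]]; print('slot y',t[:,1].mean() if len(t) else None)
# drum
hs=hsv.astype(int); g=((hs[...,1]<45)&(hs[...,2]>75)).astype(np.uint8); w=np.zeros_like(g);w[188:235,268:312]=1; g*=w
g=cv2.morphologyEx(g,cv2.MORPH_CLOSE,np.ones((5,5)))
save('mask',cv2.resize(g[170:250,250:330]*255,None,fx=5,fy=5)[...,None].repeat(3,2))
c=max(cv2.findContours(g,cv2.RETR_EXTERNAL,cv2.CHAIN_APPROX_NONE)[0],key=cv2.contourArea).reshape(-1,2)
P=onz(C,c,.045)[:,:2]*1000; k=c[:,1]>203
for _ in range(3):
    A=np.c_[2*P[k],np.ones(k.sum())]; s=np.linalg.lstsq(A,(P[k]**2).sum(1),rcond=None)[0];r=np.sqrt(s[2]+s[:2]@s[:2]); k=abs(np.linalg.norm(P-s[:2],axis=1)-r)<1.5
t=np.linalg.norm(P-s[:2],axis=1)>r+7
d=P[t].mean(0)-s[:2]; print('drum',s[:2],r,'tab',np.arctan2(d[1],d[0]),d)
```

```text
corners [[432, 124], [360, 191], [426, 268], [506, 206]]
ref [[431.3, 123.5], [359.9, 191.1], [427.1, 268.1], [506.8, 204.8]]
True [ 0.744  -0.1615  0.195 ]
False [ 0.5955 -0.0081  0.07  ]
False [ 0.4104 -0.1875  0.07  ]
True [ 0.5595 -0.3406  0.195 ]
edge lens [np.float64(0.2571), np.float64(0.2474), np.float64(0.2578), np.float64(0.2475)]
deck ctr [ 0.57734631 -0.17444005  0.1325    ] yaw by mid -0.799998605198405 edges [np.float64(0.770566586158704), np.float64(0.7700338353059053)]
floor/rim contour in deck coords
[-31.60578512 -36.11611295] [49.37250802 36.17188234]
circle [ 2.66110511 -0.07090988] 34.71337250898602
floor circle [-3.03927684  0.14820087] 35.518203698043955 f0 [ 0.58605515 -0.18340699  0.11084936]
hole [430.80808081 196.32323232] [-0.12843023  0.0100581 ] 40.00152491849736 [-40.45258662 -40.0669613 ] [52.90683486 39.80610009]
slot y -0.13025389647236318
hole [403.43529412 168.48235294] [-12.56919407  95.23941919] 33.631259733150756 [-43.26590824  65.75774598] [ 42.55774428 125.1033213 ]
slot y 95.08777759962373
drum [533.151078   170.51584678] 34.740888901232935 tab 0.11068376578219641 [45.07599754  5.00965547]
```

View pics/mask.png

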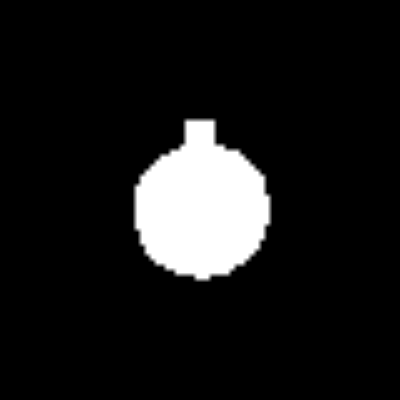

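Candidates in the top view: grey (290,211), pink (243,206), pink (312,258) and orange (250,258). Only the grey one fits, and its tab points up in the image (+x), confirmed in the crop. The analyser's well is at top (431,196), with the slot pointing to the upper right. I'll move above the drum now.

Emit:
send_rows:
  increments:
    - [1, -0.0232, 0.0443, 0, 0]
    - [1, -0.0232, 0.0443, 0, 0]
    - [1, -0.0232, 0.0443, 0, 0]
    - [1, -0.0232, 0.0443, 0, 0]
    - [1, -0.0232, 0.0443, 0, 0]
    - [1, -0.0232, 0.0443, 0, 0]
    - [1, -0.0232, 0.0443, 0, 0]
    - [1, -0.0232, 0.0443, 0, 0]
  squeeze: 25

```text
clock: 1.15
position: [0.467, 0.2435, 0.204]
ee_rot: [-0.0, 0.819, 0.574, -0.0]
contact_force: [1.2, 1.1, -0.5]
width: 0.0854
```

Emit:
send_rows:
  increments:
    - [1, -0.0232, 0.0443, 0, 0]
    - [1, -0.0232, 0.0443, 0, 0]
    - [1, 0, 0, 0, -0.153]
    - [1, 0, 0, 0, -0.153]
    - [1, 0, 0, 0, -0.153]
    - [1, 0, 0, 0, 0]

```text
clock: 1.9
position: [0.5334, 0.1708, 0.2038]
ee_rot: [-0.0, 0.668, 0.744, -0.0]
contact_force: [0.1, 0.3, 0.3]
width: 0.0853
```

Run:
```python
from h import *
s=manip.get_state();print(s['clock'],s['position'],s['ee_rot'])
C=cal('wrist');I=manip.get_image('wrist')
import pickle;pickle.dump((C,I),open('w1.pkl','wb'))
c,sn=np.cos(.11),np.sin(.11);X=np.array([c,sn,0]);Y=np.array([-sn,c,0]);o=np.array([.533,.1705,0])
J=I.copy()
for a,b,z in [(25,7,82),(25,-7,82),(-25,-7,82),(-25,7,82),(0,0,82),(48,8,45),(48,-8,45)]:
    u=proj(C,o+X*a/1e3+Y*b/1e3+[0,0,z/1e3])[0]; cv2.circle(J,tuple(int(v) for v in u.round()),2,(255,0,0),-1)
save('w1',J)
S=D=manip.get_image('scene');CS=cal('scene')
for a,b,z in [(25,7,82),(25,-7,82),(-25,-7,82),(-25,7,82),(48,8,45),(48,-8,45)]:
    u=proj(CS,o+X*a/1e3+Y*b/1e3+[0,0,z/1e3])[0]; cv2.circle(S,tuple(int(v) for v in u.round()),1,(255,0,0),-1)
save('s1',S[130:330,180:420].repeat(3,0).repeat(3,1))
```

```text
1.9 [0.53339506 0.17084337 0.20383707] [-2.58617716e-04  6.67838487e-01  7.44306134e-01 -2.60681278e-04]
```

View pics/w1.png

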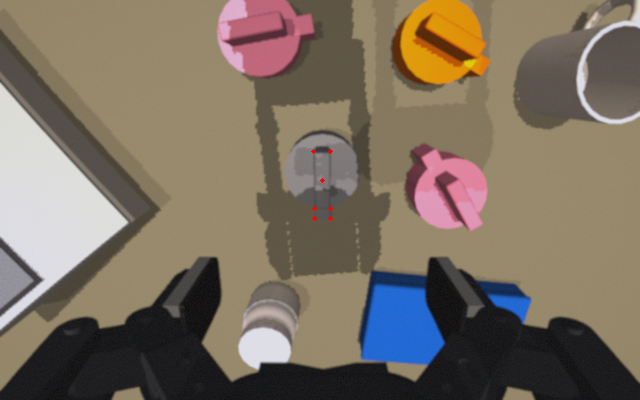

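View pics/s1.png

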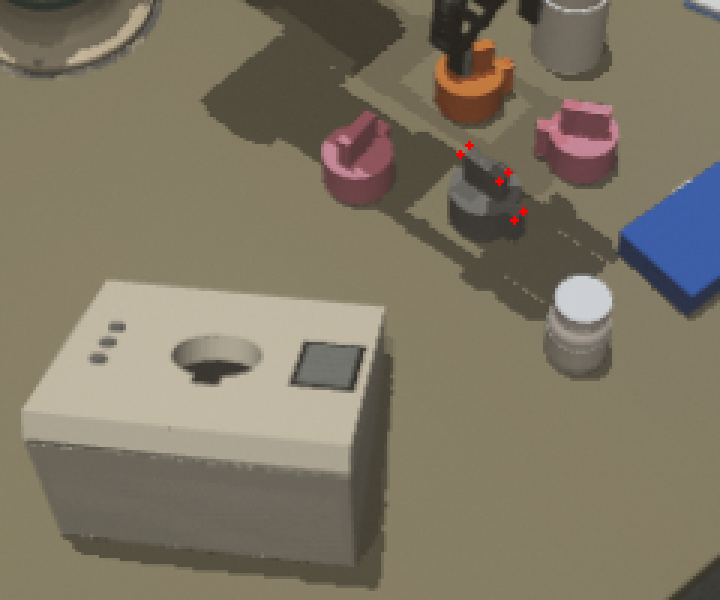

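Emit:
send_rows:
  increments:
    - [0.8, 0, 0, 0.04, 0]
    - [0.7, 0, 0, 0.04, 0]
    - [0.7, 0, 0, 0.04, 0]
    - [0.7, 0, 0, 0.0325, 0]
    - [0.7, 0, 0, 0, 0]
    - [0, 0, 0, 0, 0]
    - [0, 0, 0, 0, 0]
    - [0, 0, 0, 0, 0]

```text
clock: 3.0
position: [0.5348, 0.1708, 0.0532]
ee_rot: [0.001, 0.667, 0.745, 0.001]
contact_force: [0.6, -1.8, 3.2]
width: 0.0125
```

Emit:
send_rows:
  increments:
    - [0, 0, 0, 0, 0]
    - [0, 0, 0, 0, 0]
    - [0, 0, 0, 0, 0]

```text
clock: 3.38
position: [0.5348, 0.1705, 0.0531]
ee_rot: [0.001, 0.667, 0.745, 0.001]
contact_force: [0.3, -2.7, 6.1]
width: 0.0127
```

Run:
```python
from h import *
s=manip.get_state();print(s['clock'],s['position'],s['width'],s['contact_force'])
save('w2',manip.get_image('wrist'))
```

```text
3.375 [0.53482847 0.17052756 0.05307928] 0.012669123278705636 [ 0.33237328 -2.71385858  6.08556459]
```

View pics/w2.png

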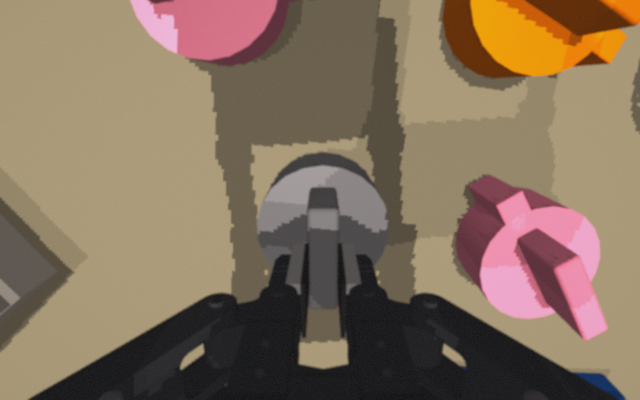

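Emit:
send_rows:
  increments:
    - [0, 0, 0, -0.02, 0]
    - [0, 0, 0, -0.03, 0]
    - [0, 0, 0, -0.05, 0]
    - [0, 0, 0, -0.05, 0]
    - [0, 0, 0, -0.05, 0]
    - [0, 0, 0, -0.02, 0]
    - [0, 0, 0, 0, 0]

```text
clock: 4.3
position: [0.534, 0.1714, 0.2728]
ee_rot: [0.001, 0.667, 0.745, 0.001]
contact_force: [0.5, 0.2, -2.9]
width: 0.0129
```

Run:
```python
from h import *
s=manip.get_state();print(s['clock'],s['position'],s['width'],s['contact_force'])
save('w3',manip.get_image('wrist')); S=manip.get_image('scene'); save('s3',S[60:260,260:440].repeat(3,0).repeat(3,1))
```

```text
4.3 [0.53400156 0.17136236 0.27281319] 0.012890406703946075 [ 0.49228034  0.20403417 -2.86834672]
```

View pics/w3.png

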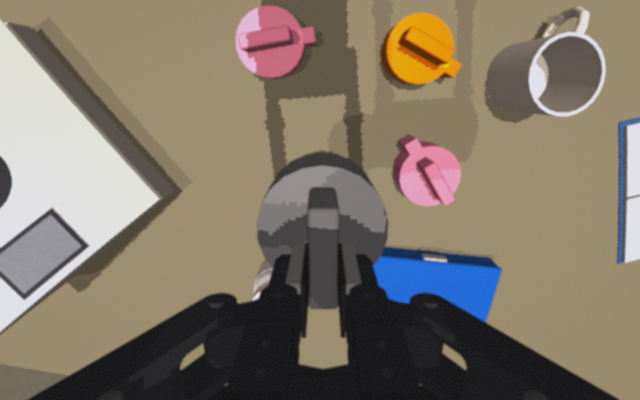

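View pics/s3.png

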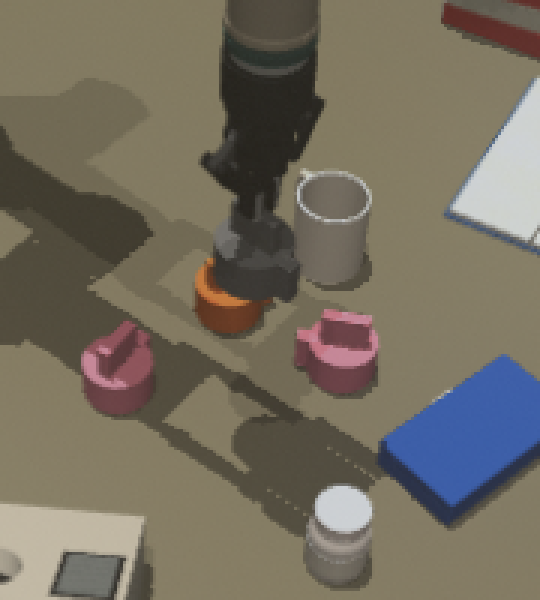

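Emit:
send_rows:
  increments:
    - [0, 0, 0, 0, 0.182]
    - [0, 0, 0, 0, 0.182]
    - [0, 0, 0, 0, 0.182]
    - [0, 0, 0, 0, 0.182]
    - [0, 0, 0, 0, 0.182]

```text
clock: 5.03
position: [0.5323, 0.1708, 0.2691]
ee_rot: [-0.001, 0.928, 0.373, -0.002]
contact_force: [-0.4, 0.1, -3.7]
width: 0.012
```

Emit:
send_rows:
  increments:
    - [0, -0.0262, 0.0386, 0, 0]
    - [0, -0.0262, 0.0386, 0, 0]
    - [0, -0.0262, 0.0386, 0, 0]
    - [0, -0.0262, 0.0386, 0, 0]
    - [0, -0.0262, 0.0386, 0, 0]
    - [0, -0.0262, 0.0386, 0, 0]
    - [0, -0.0262, 0.0386, 0, 0]
    - [0, -0.0262, 0.0386, 0, 0]

```text
clock: 6.02
position: [0.5976, -0.1975, 0.2689]
ee_rot: [-0.002, 0.927, 0.376, -0.001]
contact_force: [0.8, 0.7, -2.9]
width: 0.0127
```

Emit:
send_rows:
  increments:
    - [0, 0, 0, 0, 0]
    - [0, 0, 0, 0.018, 0]
    - [0, 0, 0, 0, 0]

```text
clock: 6.4
position: [0.5965, -0.1952, 0.2503]
ee_rot: [-0.003, 0.927, 0.376, -0.002]
contact_force: [0.3, -0.3, -3.2]
width: 0.0123
```

```bash
cat >> h.py <<'E'
YAW=-.8003
XH=np.array([np.cos(np.pi/6)*np.cos(YAW),np.cos(np.pi/6)*np.sin(YAW),.5]);N=np.array([-.5*np.cos(YAW),-.5*np.sin(YAW),.75**.5]);YH=np.cross(N,XH)
FL=np.array([.586,-.183,.110])
def rep():
    s=manip.get_state(); g=s['position']+[0,0,-0.0]; g=g+np.array([0,0,.019]); d=g-FL
    w,x,y,z=s['ee_rot']; yaw=2*np.arctan2(y,x)
    print('t',s['clock'],'pos',s['position'].round(4),'yaw',round(yaw,4),'F',s['contact_force'].round(1),'w',round(s['width'],4),'grasp in well xyz mm',(1000*np.array([d@XH,d@YH,d@N])).round(1))
def look(tag):
    rep()
    S=manip.get_image('scene'); save('s'+tag,cv2.resize(S[150:350,160:400],None,fx=3,fy=3,interpolation=cv2.INTER_CUBIC)); save('w'+tag,manip.get_image('wrist'))
E
python3 -c "
from h import *
look('4')"
```

```text
t 6.4 pos [ 0.5965 -0.1952  0.2503] yaw 0.7711 F [ 0.3 -0.3 -3.2] w 0.0123 grasp in well xyz mm [ 93.6  -0.9 129.9]
```

View pics/s4.png

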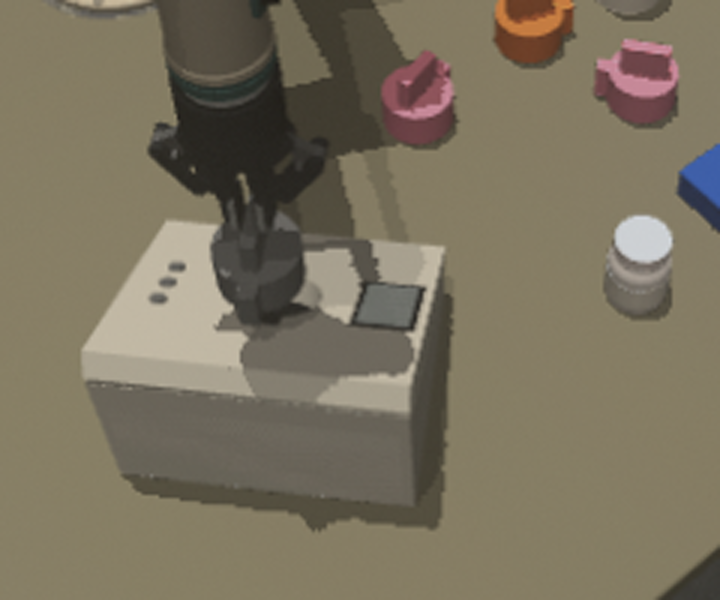

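View pics/w4.png

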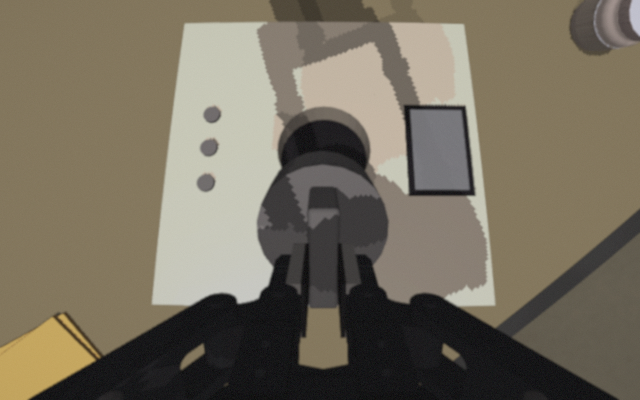

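Emit:
send_rows:
  increments:
    - [0, 0.001, 0, 0.008, 0]
    - [0, 0, 0, 0.005, 0]
    - [0, 0, 0, 0.004, 0]
    - [0, 0, 0, 0.003, 0]
    - [0, 0, 0, 0, 0]

```text
clock: 7.12
position: [0.599, -0.1958, 0.2334]
ee_rot: [-0.0, 0.927, 0.376, -0.0]
contact_force: [0.4, -0.3, -3.7]
width: 0.0123
```

Emit:
send_rows:
  increments:
    - [0, 0, 0, 0.003, 0]
    - [0, 0, 0, 0.002, 0]
    - [0, 0, 0, 0, 0]

```text
clock: 7.5
position: [0.599, -0.1958, 0.2284]
ee_rot: [-0.0, 0.927, 0.376, -0.0]
contact_force: [0.1, -0.4, -2.8]
width: 0.0124
```

Emit:
send_rows:
  increments:
    - [0, 0, 0, 0.002, 0]
    - [0, 0, 0, 0.002, 0]
    - [0, 0, 0, 0, 0]

```text
clock: 7.88
position: [0.599, -0.1956, 0.225]
ee_rot: [-0.0, 0.927, 0.376, 0.0]
contact_force: [-0.3, 0.7, -0.4]
width: 0.0127
```

```bash
python3 -c "
from h import *
look('5')"
```

```text
t 7.875 pos [ 0.599  -0.1956  0.225 ] yaw 0.7711 F [-0.3  0.7 -0.4] w 0.0127 grasp in well xyz mm [ 82.7   0.5 107. ]
```

View pics/s5.png

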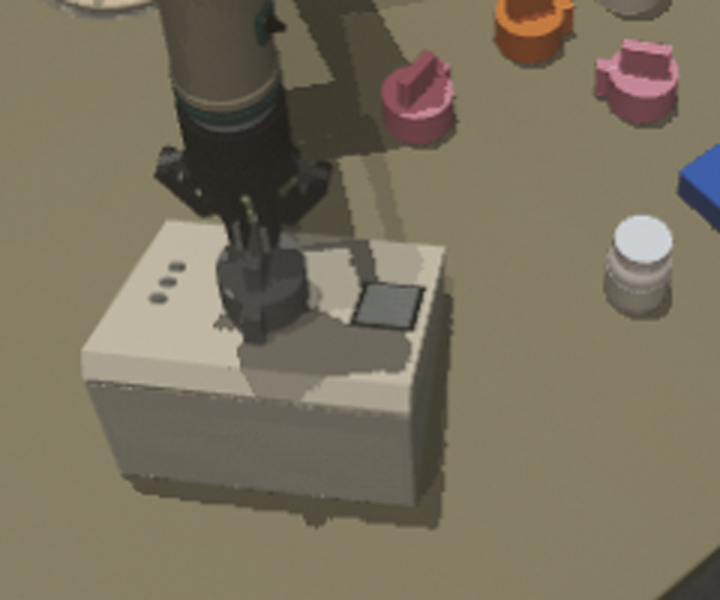

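Emit:
send_rows:
  increments:
    - [0, 0, -0.004, 0.003, 0]
    - [0, 0, -0.004, 0.003, 0]
    - [0, 0, -0.004, 0.0035, 0]
    - [0, 0, 0, 0, 0]

```text
clock: 8.48
position: [0.59, -0.1863, 0.2155]
ee_rot: [-0.001, 0.927, 0.376, -0.0]
contact_force: [-3.2, 3.6, 5.6]
width: 0.0122
```

```bash
python3 -c "
from h import *
look('6')"
```

```text
t 8.475 pos [ 0.59   -0.1863  0.2155] yaw 0.7714 F [-3.2  3.6  5.6] w 0.0122 grasp in well xyz mm [ 66.7   0.6 105.2]
```

View pics/s6.png

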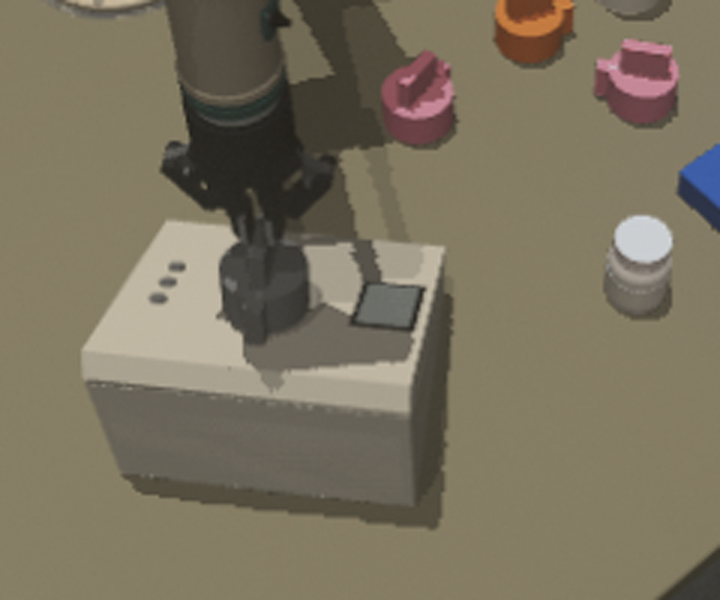

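View pics/w6.png

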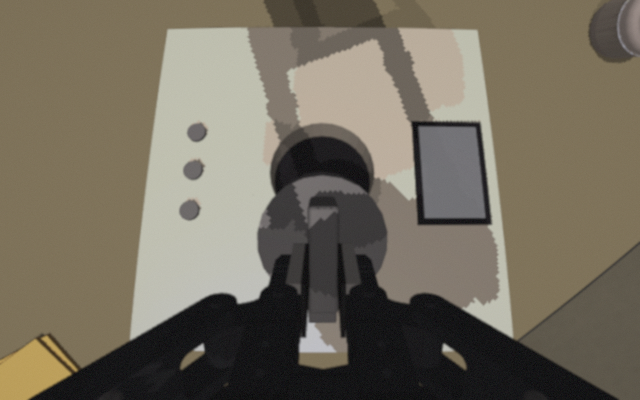

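Emit:
send_rows:
  increments:
    - [0, 0, -0.003, 0.0035, 0]
    - [0, 0, -0.003, 0.0035, 0]
    - [0, 0, -0.003, 0.004, 0]
    - [0, 0, -0.0025, 0.004, 0]
    - [0, 0, -0.0025, 0.004, 0]
    - [0, 0, 0, 0, 0]

```text
clock: 9.32
position: [0.579, -0.1749, 0.198]
ee_rot: [-0.002, 0.927, 0.376, -0.0]
contact_force: [-8.0, 7.3, 14.3]
width: 0.0124
```

```bash
python3 -c "
from h import *
look('7')"
```

```text
t 9.325 pos [ 0.579  -0.1749  0.198 ] yaw 0.7715 F [-8.   7.3 14.3] w 0.0124 grasp in well xyz mm [44.3  0.6 98. ]
```

View pics/s7.png

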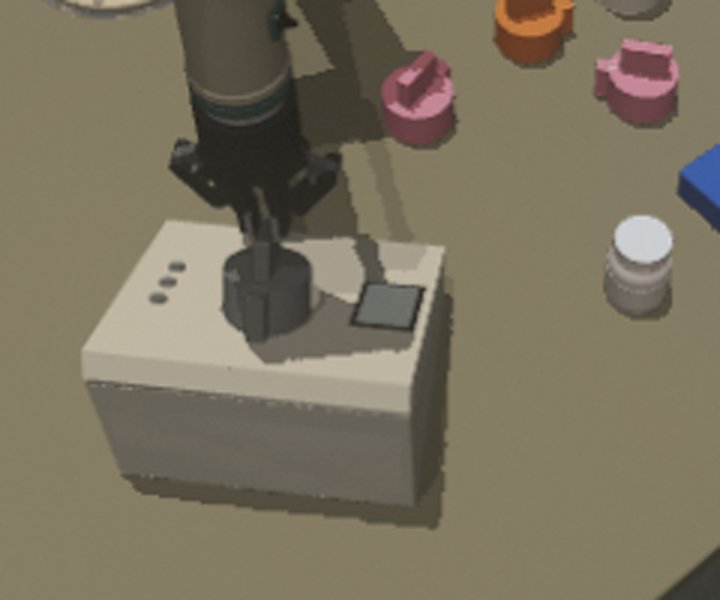

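View pics/w7.png

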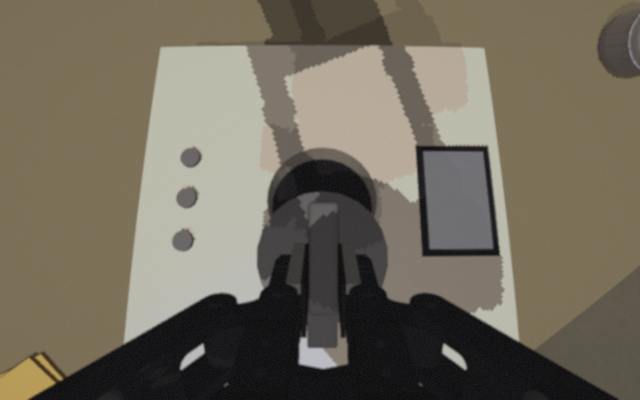

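Emit:
send_rows:
  increments:
    - [0, 0, 0.0005, 0.001, 0]
    - [0, 0, -0.0052, 0.003, 0]
    - [0, 0, -0.0052, 0.003, 0]
    - [0, 0, -0.0052, 0.003, 0]
    - [0, 0, -0.0052, 0.003, 0]
    - [0, 0, -0.0052, 0.003, 0]
    - [0, 0, 0, 0, 0]

```text
clock: 10.3
position: [0.5633, -0.1593, 0.1834]
ee_rot: [0.002, 0.927, 0.376, 0.001]
contact_force: [-5.0, 3.4, 15.9]
width: 0.0122
```

```bash
python3 -c "
from h import *
look('8')"
```

```text
t 10.3 pos [ 0.5633 -0.1593  0.1834] yaw 0.7711 F [-5.   3.4 15.9] w 0.0122 grasp in well xyz mm [17.8  0.2 96.4]
```

View pics/s8.png

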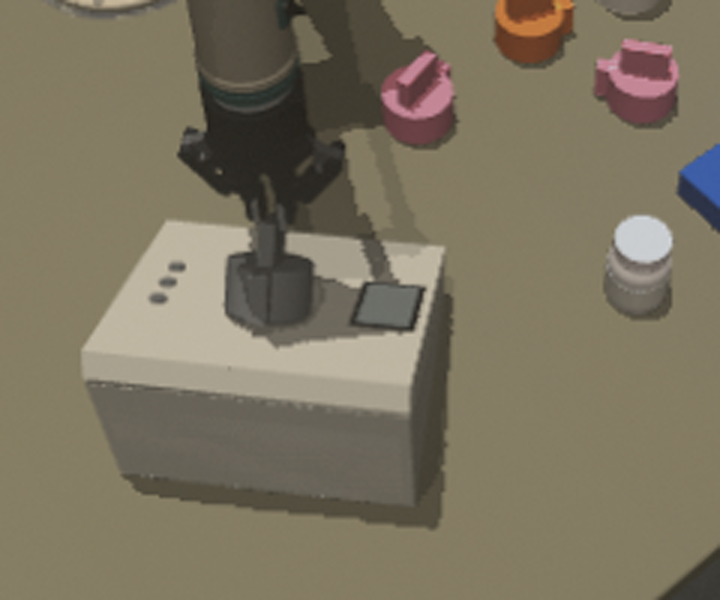

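View pics/w8.png

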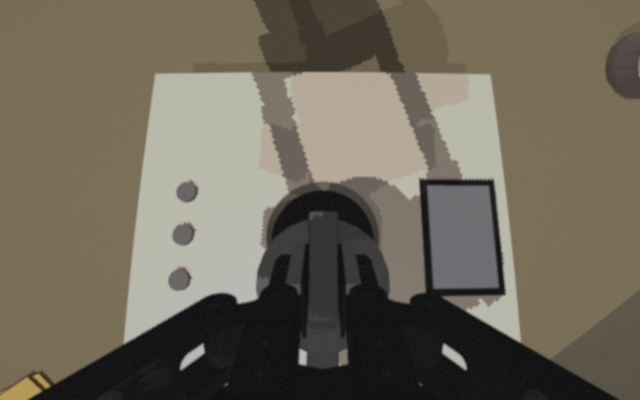

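```bash
cat >> h.py <<'E'
def overlay(tag,tilts,h=.071,off=(150,160)):
    s=manip.get_state();rep();S=manip.get_image('scene');C=cal('scene'); g=s['position']+np.array([0,0,.019])
    w,x,y,z=s['ee_rot'];yw=2*np.arctan2(y,x)-np.pi/2
    B=cv2.resize(S[off[0]:off[0]+130,off[1]+20:off[1]+150],None,fx=4.5,fy=4.5,interpolation=cv2.INTER_CUBIC)
    for t,col in zip(tilts,[(255,0,0),(0,255,0),(0,80,255)]):
        t=np.radians(t);hx=np.array([np.cos(yw),np.sin(yw),0]);n=-np.sin(t)*hx+np.array([0,0,np.cos(t)]);xx=np.cos(t)*hx+np.array([0,0,np.sin(t)]);yy=np.cross(n,xx)
        o=g-h*n
        P=[[(36*np.cos(a),36*np.sin(a),45) for a in np.linspace(0,6.2832,40)],[(25,7,82),(25,-7,82),(-25,-7,82),(-25,7,82),(25,7,82)],[(48,8,45),(48,-8,45),(48,-8,4),(48,8,4),(48,8,45)],[(32*np.cos(a),32*np.sin(a),0) for a in np.linspace(0,6.2832,40)]]
        for p in P:
            u=(proj(C,[o+(a*xx+b*yy+c*n)/1e3 for a,b,c in p])-[off[1]+20,off[0]]+.5)*4.5
            cv2.polylines(B,[u.round().astype(np.int32)],False,col,1)
    save('o'+tag,B)
E
python3 -c "
from h import *
overlay('8',[30,42])"
```

```text
t 10.4 pos [ 0.5635 -0.1595  0.1835] yaw 0.771 F [-7.   2.1 16. ] w 0.012 grasp in well xyz mm [18.1  0.2 96.4]
```

View pics/o8.png

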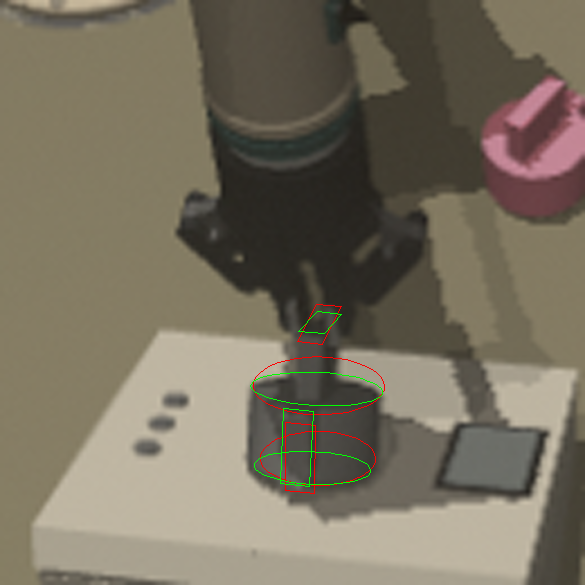

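Emit:
send_rows:
  increments:
    - [0, 0, -0.003, -0.005, 0]
    - [0, 0, -0.003, -0.005, 0]
    - [0, 0, -0.003, -0.005, 0]
    - [0, 0, 0, -0.003, 0]
    - [0, 0, 0, 0, 0]

```text
clock: 11.08
position: [0.5572, -0.1526, 0.1982]
ee_rot: [0.0, 0.927, 0.376, 0.0]
contact_force: [-0.3, 0.0, -3.0]
width: 0.0122
```

```bash
python3 -c "
from h import *
overlay('9',[20,32,42])"
```

```text
t 11.075 pos [ 0.5572 -0.1526  0.1982] yaw 0.771 F [-0.3  0.  -3. ] w 0.0122 grasp in well xyz mm [ 17.4   0.5 113.8]
```

View pics/o9.png

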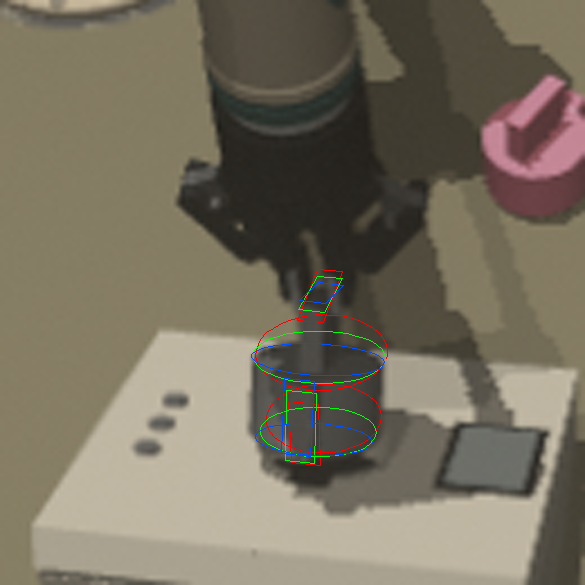

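```bash
cat >> h.py <<'E'
def wov(tag,tilts,h=.071):
    s=manip.get_state();C=cal('wrist');S=manip.get_image('wrist'); g=s['position']+np.array([0,0,.019])
    w,x,y,z=s['ee_rot'];yw=2*np.arctan2(y,x)-np.pi/2
    S=(255*(S/255.)**.6).astype(np.uint8); B=cv2.resize(S[130:400,200:440],None,fx=2.2,fy=2.2,interpolation=cv2.INTER_CUBIC)
    for t,col in zip(tilts,[(255,0,0),(0,255,0),(0,80,255)]):
        t=np.radians(t);hx=np.array([np.cos(yw),np.sin(yw),0]);n=-np.sin(t)*hx+np.array([0,0,np.cos(t)]);xx=np.cos(t)*hx+np.array([0,0,np.sin(t)]);yy=np.cross(n,xx)
        o=g-h*n
        for p in [[(36*np.cos(a),36*np.sin(a),45) for a in np.linspace(0,6.2832,40)],[(25,7,82),(25,-7,82),(-25,-7,82),(-25,7,82),(25,7,82)]]:
            u=(proj(C,[o+(a*xx+b*yy+c*n)/1e3 for a,b,c in p])-[200,130]+.5)*2.2
            cv2.polylines(B,[u.round().astype(np.int32)],False,col,1)
    save('v'+tag,B)
E
python3 -c "
from h import *
wov('9',[20,32,42])"
```

```text
(no output)
```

View pics/v9.png

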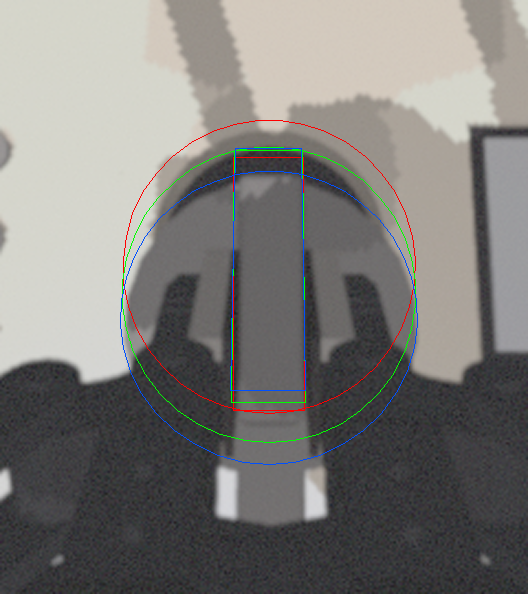

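```bash
python3 -c "
from h import *
S=manip.get_image('wrist');S=(255*(S/255.)**.5).astype(np.uint8)
B=cv2.resize(S[185:375,265:385],None,fx=4,fy=4,interpolation=cv2.INTER_CUBIC)
B=B[:600]
for i in range(0,150,10): cv2.putText(B,str(185+i),(0,i*4+4),0,.35,(255,0,0)); cv2.line(B,(0,i*4),(8,i*4),(255,0,0))
B2=cv2.resize(S[300:375,265:385],None,fx=4,fy=4,interpolation=cv2.INTER_CUBIC)
save('z1',B);save('z2',B2)
import pickle
S2=manip.get_image('scene');B=cv2.resize((255*(S2[215:275,205:275]/255.)**.5).astype(np.uint8),None,fx=8,fy=8,interpolation=cv2.INTER_CUBIC);save('z3',B)
"
```

```text
(no output)
```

View pics/z1.png

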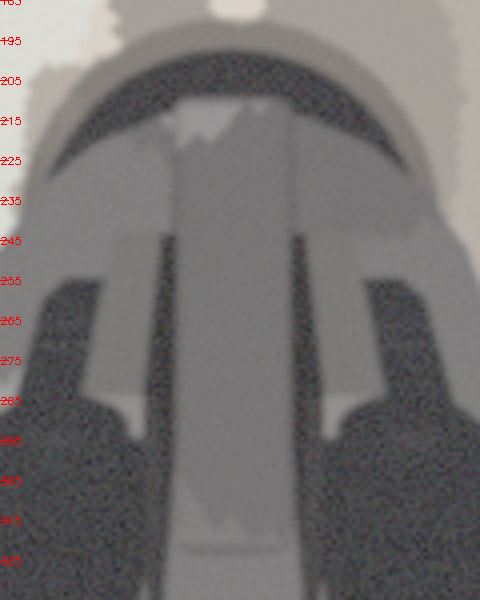

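View pics/z2.png

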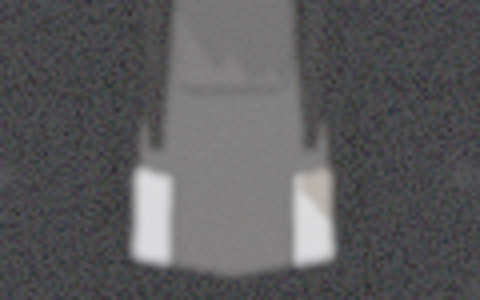

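View pics/z3.png

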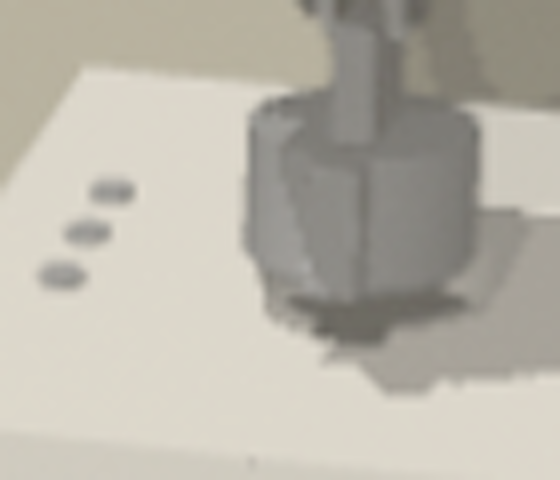

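```bash
cat > fit.py <<'E'
from h import *
from scipy.optimize import least_squares
def frame(t,yw):
    hx=np.array([np.cos(yw),np.sin(yw),0]);n=-np.sin(t)*hx+np.array([0,0,np.cos(t)]);xx=np.cos(t)*hx+np.array([0,0,np.sin(t)]);return n,xx,np.cross(n,xx)
s=manip.get_state();C=cal('wrist');g=s['position']+np.array([0,0,.019]);w,x,y,z=s['ee_rot'];yw=2*np.arctan2(y,x)-np.pi/2
def pts(p,L):
    t,h,e=p;n,xx,yy=frame(t,yw);o=g-h*n+e*xx
    return proj(C,[o+(a*xx+b*yy+c*n)/1e3 for a,b,c in L])
L=[(-25,0,82),(-25,0,45),(25,0,82),(48,0,45),(48,0,4),(-36,0,45)]
for t in (25,30,35,42): print(t,pts((np.radians(t),.071,0),L)[:,1].round(0))
circ=np.array([(279.5,226),(297.5,216),(306,212.5),(347.5,215.5),(365,226)])
def res(p):
    q=pts(p,L); cc=pts(p,[(36*np.cos(a),36*np.sin(a),45) for a in np.linspace(1.6,4.7,200)])
    cr=[np.interp(u,cc[np.argsort(cc[:,0]),0],cc[np.argsort(cc[:,0]),1])-v for u,v in circ]
    return np.r_[q[2,1]-322,q[3,1]-367,np.array(cr)*.6,(p[1]-.071)/.002]
r=least_squares(res,[.55,.071,0.003],x_scale=[.1,.01,.01]);print(np.degrees(r.x[0]),r.x[1:],r.fun.round(1),pts(r.x,L)[:,1].round(1))
E
python3 fit.py
```

```text
25 [199. 208. 315. 346. 329. 189.]
30 [198. 213. 313. 353. 340. 194.]
35 [197. 218. 311. 359. 351. 199.]
42 [197. 225. 307. 366. 366. 207.]
35.5495364283289 [0.07523915 0.00462615] [-0.   1.1 -0.5 -1.  -0.5 -0.3  0.   2.1] [209.3 228.3 322.  368.1 359.  209.7]
```

Emit:
send_rows:
  increments:
    - [0, 0, -0.0061, 0.0035, 0]
    - [0, 0, -0.0061, 0.0035, 0]
    - [0, 0, -0.0061, 0.0035, 0]
    - [0, 0, -0.0061, 0.0036, 0]
    - [0, 0, 0, 0, 0]

```text
clock: 11.9
position: [0.5393, -0.1344, 0.1838]
ee_rot: [-0.0, 0.927, 0.376, -0.0]
contact_force: [-0.2, -0.3, -3.4]
width: 0.0126
```

```bash
python3 -c "
from h import *
rep()
S=manip.get_image('wrist');S=(255*(S/255.)**.5).astype(np.uint8)
save('z4',cv2.resize(S[160:380,220:430],None,fx=2.7,fy=2.7,interpolation=cv2.INTER_CUBIC))
S2=manip.get_image('scene');B=cv2.resize((255*(S2[205:275,200:280]/255.)**.5).astype(np.uint8),None,fx=8,fy=8,interpolation=cv2.INTER_CUBIC);save('z5',B)
"
```

```text
t 11.9 pos [ 0.5393 -0.1344  0.1838] yaw 0.7714 F [-0.2 -0.3 -3.4] w 0.0126 grasp in well xyz mm [-12.    0.3 114.1]
```

View pics/z4.png

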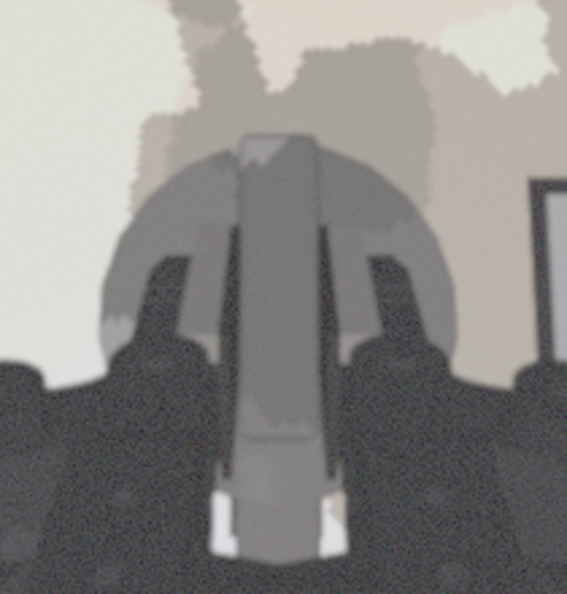

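View pics/z5.png

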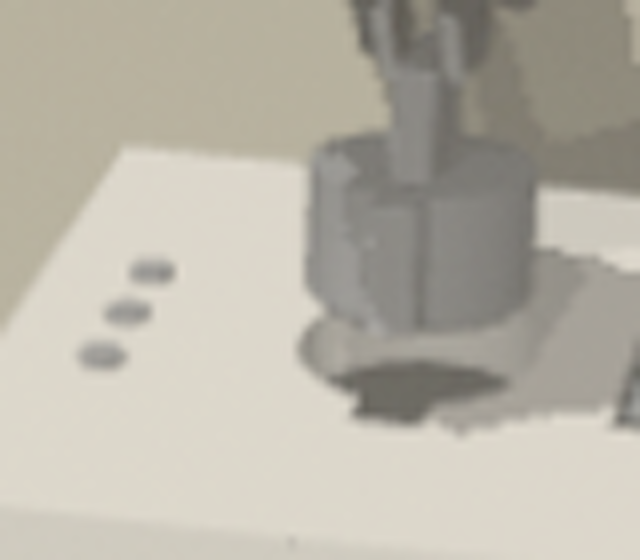

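Emit:
send_rows:
  increments:
    - [0, 0, 0.0035, 0.005, 0]
    - [0, 0, 0.0035, 0.005, 0]
    - [0, 0, 0.0015, 0.0026, 0]
    - [0, 0, 0, 0, 0]

```text
clock: 12.5
position: [0.5458, -0.1412, 0.171]
ee_rot: [-0.0, 0.927, 0.376, -0.0]
contact_force: [-0.3, -1.0, -3.5]
width: 0.0121
```

Emit:
send_rows:
  increments:
    - [0, 0, 0.0015, 0.0026, 0]
    - [0, 0, 0.0015, 0.0026, 0]
    - [0, 0, 0, 0, 0]

```text
clock: 12.88
position: [0.5479, -0.1432, 0.166]
ee_rot: [-0.0, 0.927, 0.376, -0.0]
contact_force: [-0.5, 0.4, -2.2]
width: 0.0127
```

```bash
cat >> h.py <<'E'
def z(tag):
    rep()
    S=manip.get_image('wrist');S=(255*(S/255.)**.5).astype(np.uint8)
    A=cv2.resize(S[180:380,240:410],(340,400),interpolation=cv2.INTER_CUBIC)
    S2=manip.get_image('scene');B=cv2.resize((255*(S2[210:280,200:280]/255.)**.5).astype(np.uint8),(457,400),interpolation=cv2.INTER_CUBIC);save('z'+tag,np.hstack([A,B]))
E
python3 -c "
from h import *
z('6')"
```

```text
t 12.875 pos [ 0.5479 -0.1432  0.166 ] yaw 0.7709 F [-0.5  0.4 -2.2] w 0.0127 grasp in well xyz mm [-10.2   0.3  92.5]
```

View pics/z6.png

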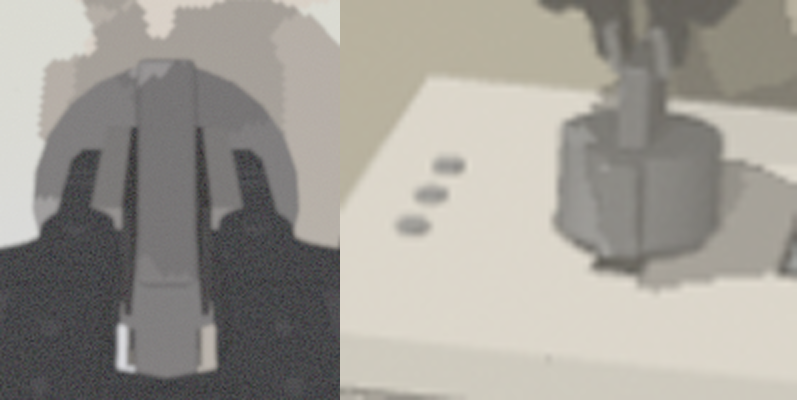

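Emit:
send_rows:
  increments:
    - [0, 0, 0.0015, 0.0026, 0]
    - [0, 0, 0.0015, 0.0026, 0]
    - [0, 0, 0, 0, 0]

```text
clock: 13.35
position: [0.5498, -0.1453, 0.1606]
ee_rot: [-0.0, 0.927, 0.376, -0.0]
contact_force: [-0.3, 0.3, -2.7]
width: 0.0125
```

```bash
python3 -c "
from h import *
rep()"
```

```text
t 13.35 pos [ 0.5498 -0.1453  0.1606] yaw 0.771 F [-0.3  0.3 -2.7] w 0.0125 grasp in well xyz mm [-10.4   0.3  86.4]
```

Emit:
send_rows:
  increments:
    - [0, 0, 0.0015, 0.0026, 0]
    - [0, 0, 0.0015, 0.0026, 0]
    - [0, 0, 0, 0, 0]

```text
clock: 13.72
position: [0.5522, -0.1476, 0.1555]
ee_rot: [-0.0, 0.927, 0.376, -0.0]
contact_force: [-0.4, -0.5, -4.5]
width: 0.0126
```

```bash
python3 -c "
from h import *
z('7b')"
```

```text
t 13.725 pos [ 0.5522 -0.1476  0.1555] yaw 0.7709 F [-0.4 -0.5 -4.5] w 0.0126 grasp in well xyz mm [-10.1   0.4  80.3]
```

View pics/z7b.png

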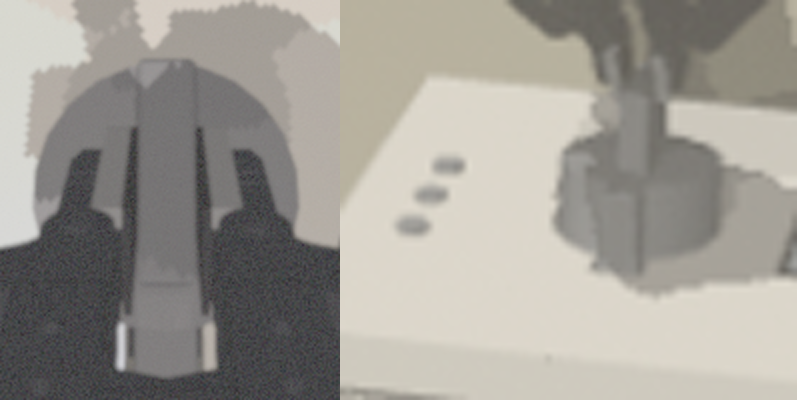

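Emit:
send_rows:
  increments:
    - [0, 0, 0.001, 0.0017, 0]
    - [0, 0, 0.001, 0.0017, 0]
    - [0, 0, 0, 0, 0]

```text
clock: 14.2
position: [0.5536, -0.149, 0.1523]
ee_rot: [-0.0, 0.927, 0.376, -0.0]
contact_force: [-0.6, 0.0, -3.7]
width: 0.0121
```

Emit:
send_rows:
  increments:
    - [0, 0, 0.001, 0.0017, 0]
    - [0, 0, 0.001, 0.0017, 0]
    - [0, 0, 0, 0, 0]

```text
clock: 14.58
position: [0.5551, -0.1502, 0.1503]
ee_rot: [0.0, 0.927, 0.376, 0.0]
contact_force: [-3.1, 3.1, 5.0]
width: 0.0127
```

```bash
python3 -c "
from h import *
z('8b')"
```

```text
t 14.575 pos [ 0.5551 -0.1502  0.1503] yaw 0.7709 F [-3.1  3.1  5. ] w 0.0127 grasp in well xyz mm [-9.3  0.7 73.9]
```

View pics/z8b.png

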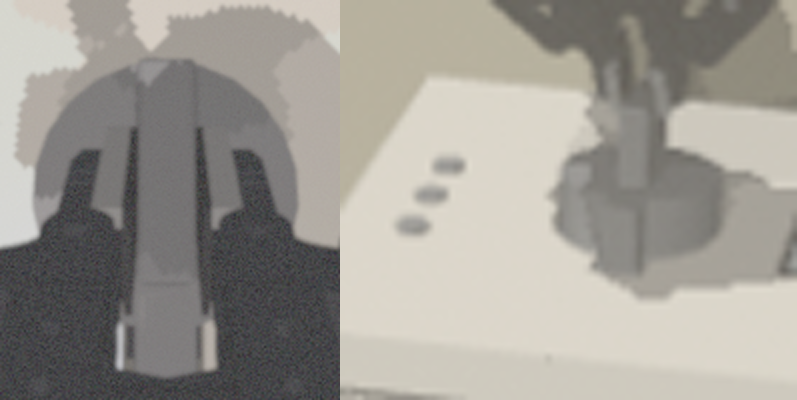

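Emit:
send_rows:
  increments:
    - [0.3, 0, 0, 0, 0]
    - [0.5, 0, 0, 0, 0]
    - [0.7, 0, 0, 0, 0]
    - [0.7, 0, 0, 0, 0]
    - [0.7, 0, 0, 0, 0]

```text
clock: 15.3
position: [0.5551, -0.1505, 0.149]
ee_rot: [0.0, 0.927, 0.376, 0.0]
contact_force: [-0.2, -0.7, -0.3]
width: 0.0599
```

```bash
python3 -c "
from h import *
z('9b')"
```

```text
t 15.3 pos [ 0.5551 -0.1505  0.149 ] yaw 0.771 F [-0.2 -0.7 -0.3] w 0.0599 grasp in well xyz mm [-9.9  0.5 72.7]
```

View pics/z9b.png

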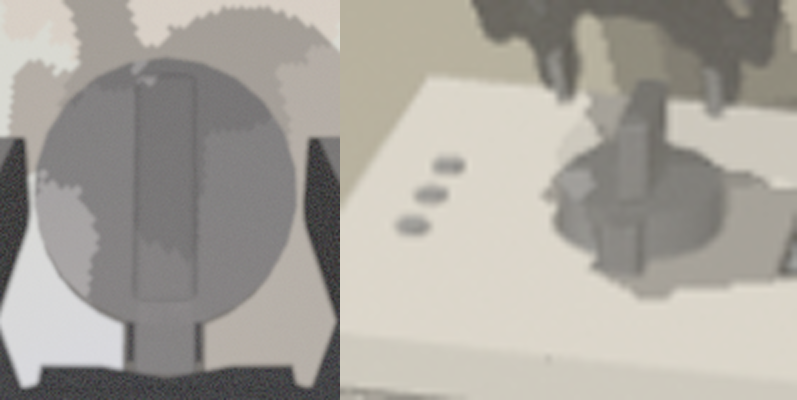

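Released; the drum has settled with its tab in the slot. I'll back off straight up and check.

Emit:
send_rows:
  increments:
    - [0.7, 0, 0, -0.02, 0]
    - [0.7, 0, 0, -0.04, 0]
    - [0.7, 0, 0, -0.05, 0]
    - [0.7, 0, 0, -0.05, 0]
    - [0.7, 0, -0.05, 0, 0]
    - [0.7, 0, -0.05, 0, 0]
    - [0.7, 0, -0.05, 0, 0]
    - [0.7, 0, 0, 0, 0]

```text
clock: 16.4
position: [0.4479, -0.0407, 0.3099]
ee_rot: [-0.0, 0.926, 0.377, 0.0]
contact_force: [0.2, -0.4, 0.1]
width: 0.0595
```

```bash
cat > chk.py <<'E'
from h import *
rep()
P=[[(36*np.cos(a),36*np.sin(a),45) for a in np.linspace(0,6.2832,60)],[(25,7,82),(25,-7,82),(-25,-7,82),(-25,7,82),(25,7,82)],[(48,8,45),(48,-8,45),(48,-8,25),(48,8,25),(48,8,45)]]
out=[]
for cam in ('top','scene','wrist'):
    C=cal(cam);S=manip.get_image(cam); save('f'+cam,S)
    c=proj(C,FL+.045*N)[0].astype(int); r=30 if cam!='wrist' else 90; k=390/(2*r)
    x0,y0=max(c[0]-r,0),max(c[1]-r,0)
    B=cv2.resize((255*(S[y0:y0+2*r,x0:x0+2*r]/255.)**.6).astype(np.uint8),(390,390),interpolation=cv2.INTER_CUBIC); B0=B.copy()
    for p in P: cv2.polylines(B,[((proj(C,[FL+(a*XH+b*YH+d*N)/1e3 for a,b,d in p])-[x0,y0]+.5)*k).round().astype(np.int32)],False,(255,0,0),1)
    save('g'+cam,np.hstack([B0,B]))
E
python3 chk.py
```

```text
t 16.4 pos [ 0.4479 -0.0407  0.3099] yaw 0.7736 F [ 0.2 -0.4  0.1] w 0.0595 grasp in well xyz mm [-62.2   0.  288.7]
```

View pics/gtop.png

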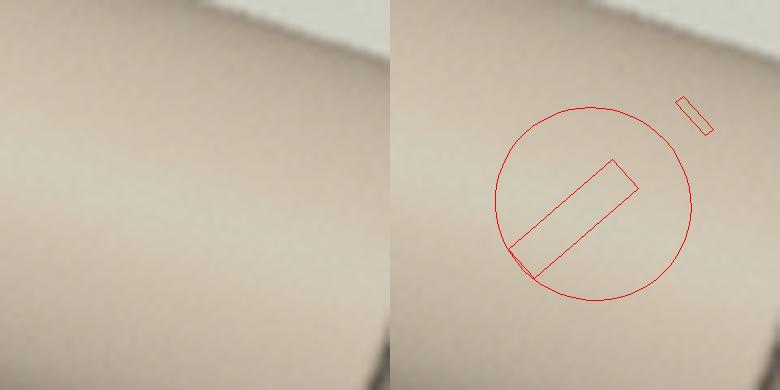

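View pics/gscene.png

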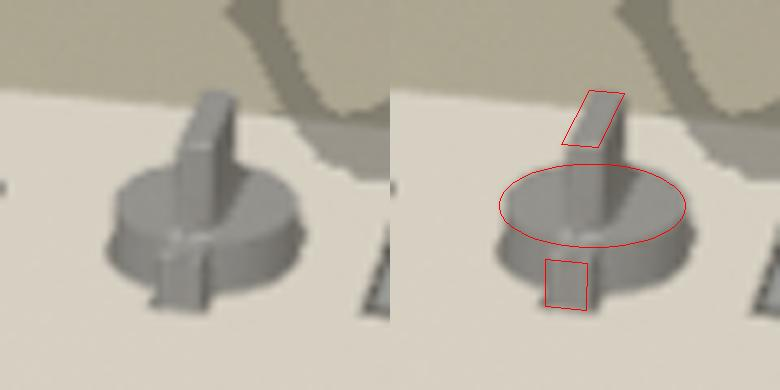

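View pics/gwrist.png

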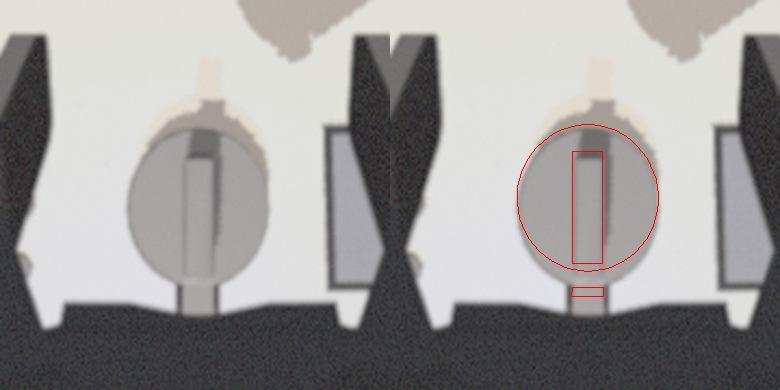

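View pics/ftop.png

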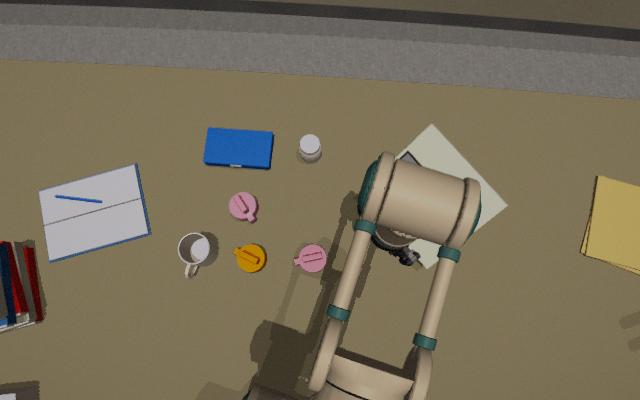

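Emit:
send_rows:
  increments:
    - [0.7, 0.023, -0.0475, 0, 0]
    - [0.7, 0.023, -0.0475, 0, 0]
    - [0.7, 0.023, -0.0475, 0, 0]
    - [0.7, 0.023, -0.0475, 0, 0]
    - [0.7, 0.023, -0.0475, 0, 0]
    - [0.7, 0.023, -0.0475, 0, 0]
    - [0.7, 0, 0, 0, 0]

```text
clock: 17.42
position: [0.3508, 0.2607, 0.3086]
ee_rot: [-0.001, 0.926, 0.378, -0.0]
contact_force: [0.8, -0.5, -0.1]
width: 0.0596
```

```bash
python3 chk.py
python3 - <<'E'
from h import *
C=cal('top');I=cv2.imread('pics/ftop.png')[...,::-1]
E
```

```text
t 17.425 pos [0.3508 0.2607 0.3086] yaw 0.7761 F [ 0.8 -0.5 -0.1] w 0.0596 grasp in well xyz mm [-308.7  140.3  429.5]Traceback (most recent call last):
  File "chk.py", line 9, in <module>
    B=cv2.resize((255*(S[y0:y0+2*r,x0:x0+2*r]/255.)**.6).astype(np.uint8),(390,390),interpolation=cv2.INTER_CUBIC); B0=B.copy()
cv2.error: OpenCV(4.12.0) /io/opencv/modules/imgproc/src/resize.cpp:4208: error: (-215:Assertion failed) !ssize.empty() in function 'resize'
```

View pics/gtop.png

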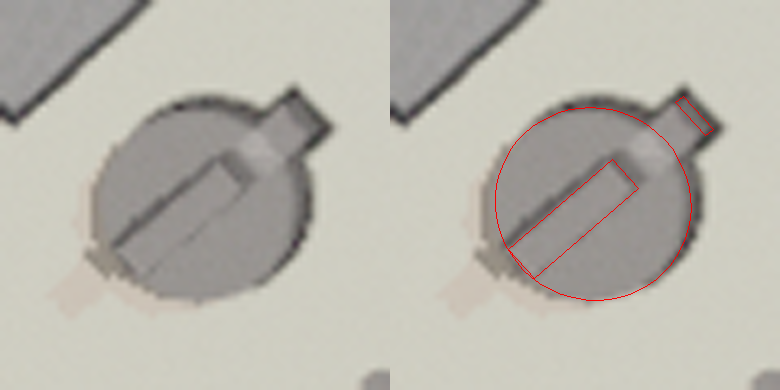

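View pics/gscene.png

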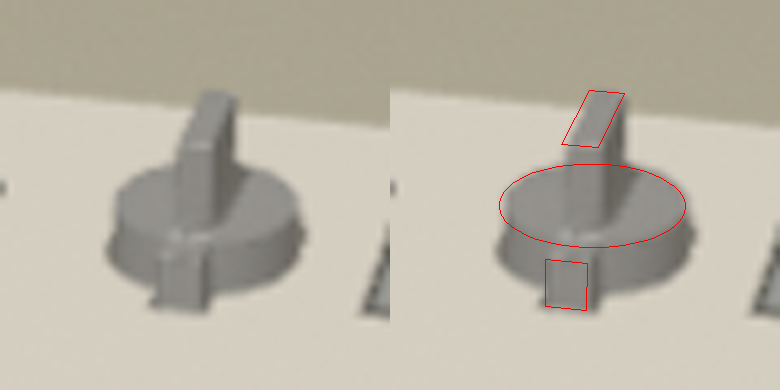

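Run:
```python
from h import *
def full(cam,q):
    C=cal(cam); c=proj(C,FL+.045*N)[0].astype(int); return C,np.array(q)*60/390-.5+(c-30)
Ct,t=full('top',[(125,261.5),(232.5,171.5)]); Cs,s=full('scene',[(217.5,93),(195,148)])
ot,vt=ray(Ct,t);os_,vs=ray(Cs,s);G=[]
for a,b in zip(vt,vs):
    k=np.linalg.lstsq(np.c_[a,-b],os_-ot,rcond=None)[0];p,q=ot+a*k[0],os_+b*k[1];m=(p+q)/2;d=m-FL
    print('well frame mm',(1000*np.array([d@XH,d@YH,d@N])).round(1),'gap',np.linalg.norm(p-q)*1000)
```

```text
well frame mm [-26.4   1.2  80.8] gap 1.7823052731657136
well frame mm [24.5  1.6 80.9] gap 0.8418674836756304
```

```bash
python3 -c "
from rig import manip
print(manip.get_state()['clock'],manip.sign_off())"
```

```text
the job is handed in; nothing more can be done
17.575 None
```

The grey drum is home in the analyser's well with its tab in the slot. It has been released, and the job was handed in at 17.6 s. The hand-in reports no verdict, so the result rests on the checks below.

**What I did:** I gripped the drum by its fin and carried it upright to the analyser. Pressing its uphill edge on the deck tipped it in the grip to match the slope. Dragging it across the deck then tipped it about 5° too far. I lifted it clear, re-measured it at about 35°, lowered it along the well's axis until it met the floor (about 8 N), let go and backed away.

**Last checks:**
- **Fit:** The ends of the fin's top, located from the top and scene cameras together, came out at (-26.4, 1.2, 80.8) and (24.5, 1.6, 80.9) mm in the well's frame. A perfect fit would be (±25, 0, 82). That puts the drum within about 2 mm, with negligible tilt and its tab in line with the slot.
- **Bystanders:** In the top image taken after release, the jar, slide box and mug look unmoved. I judged this by eye and did not measure it.
- **Robot:** The gripper is well clear of everything and the force reads near zero.
- **Disagreement:** In the wrist camera picture after release, the drum appeared 3–6 pixels uphill of where I predicted. I trusted the two fixed cameras over it. A repeat of the wrist check failed because the drum was out of view by then.

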